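Stow the vial in its push-latch box

ROBOT

A 6-joint arm with a two-finger parallel gripper is mounted at the origin on a cart in front of the work surface, level with it; the furniture and walls round the work are solid. World frame = base frame: x ahead of the robot, y to its left, z up, the work surface at z = 0. Lengths are in m, angles in rad, forces in N, time in s.
With the tool pointing down it reaches from about 0.375 to 0.975 m from the base axis. Payload 3.8 kg.
Tool frame: the origin (TCP) lies midway between the tips of the shut fingers; the grasp point (between the pads) lies 19 mm behind it; z points along the fingers, y is the line along which they close (so a half turn about z gives the same grasp; the last joint's range is limited). The gripper opens to 88 mm and grips with 3 to 60 N. Pads are 18 mm wide; open, the fingers measure 123 mm over their backs; the gripper's body (75 mm by 187 mm) begins 45 mm behind the grasp point.
Start: joints at [1.304, 0.264, 1.604, -0, 1.274, -0.037], TCP at [0.154, 0.657, 0.239] pointing down, gripper open.
Joint ranges: [-2.63, 2.63], [-0.94, 2.18], [0.31, 2.57], [-1.31, 4.45], [0, 2.66], [-2.55, 2.55]. Speed limits (rad/s): [2.57, 2.57, 3.14, 3.14, 3.14, 3.14].

INTERFACE

Orientations are given as a rotation vector (axis times angle).
In Python, from cell import manip, inverse_kinematics, cams, order gives the robot as it stands. Calls block until the motion is done:
- manip.move_pose(position, orientation): joint-space move of the TCP to a pose.
- manip.move_linear(position, rate=0.15, rot=None): straight line of the TCP; rot=None keeps the orientation; rate is the mean speed in m/s.
- manip.set_joints(angles): joint-space move.
- manip.set_gripper(opening, force=None): finger opening in m; force is the grip in N (None keeps the last); returns when the fingers have stopped.
- manip.dwell(seconds).
- inverse_kinematics(position, orientation): joint angles nearest the present ones, or None.
- manip.state(): the state.
- cams.capture(name): name is "scene" or "top" or "wrist"; returns a dict with "image" (384x512x3 uint8, blue, green, red), "z_map" (384x512 float32, m along the optical axis (not along the pixel's ray), 0 where there is no reading), "intrinsics" (3x3 intrinsics, pixels), "position" and "orientation" of the camera in the world; the wrist camera has in their place "T_tool_cam" (4x4, takes a point from camera to tool coordinates, whose origin is the TCP and whose axes are the flange's). Camera axes: x right, y down, z forward; pixel columns grow to the right and rows downward; lengths in m; the calibration is good to about 2 mm. A picture is of the moment at which its call begins: read the wrist's pose just before it.
A pose or a line that the arm cannot do raises manip.IKError and nothing moves.
- order.close_job(): hands the job in; it is judged then, once.
The state is a dict: "clock": time; "joint_pos": joint angles; "joint_velocities": joint speeds; "tau": joint torques, N m; "tool_pos": TCP position; "tcp_rot": TCP orientation; "contact_force": force on the tool from outside, world axes, zero at the start; "moment": the same for the moment, N m; "gripper_width": finger opening in m; "grasp_force": force on a finger pad.
Only numpy, scipy, OpenCV 4.12 (cv2) and the standard library are available. Lean on these libraries where they do the work, as an engineer would, in place of code of your own. Each camera call takes 0.05 s, during which the arm holds its last target. There are 200 camera calls.

TASK

Put the loose vial away: it belongs, standing upright, in the push-latch box that carries the round plate. That box and the slide case beside it (oblong plate) must both end with their lids latched shut: a full push on a latched lid makes it spring open, and pushing an open one all the way down latches it again. Take care not to shift the other things on the bench.

Things in the scene. Friction and masses are not known exactly. Their poses are not given: they have to be found in the camera images.
- vial_box: White plastic box, fixed, with a grey push-latch lid and a round steel plate (34 mm) on its front wall and lid. 135 deep x 100 wide x 68 mm high. Origin on its underside: own x from -75 (front, towards the robot) to +60 (back), y +-50, z up. Walls 4 mm: front 68 high, sides of the well 56 high. Behind the well a block 45 high; from x = +37 back a deck 68 high.
- vial_box_lid (a joint): Lid angle, rad: 0 latched shut, about -0.075 pressed to the stop, 1.4 sprung open (nearly upright behind the well). Push-push latch: each press right down to the stop (front edge 8 mm below latched) and release changes the state: from latched the lid springs open in about 0.5 s; from open, swung down to the stop and let go, it stays latched at 0. Press slowly, about 25 mm/s.
- vial_box_hinge (a point): Point on the hinge axis, mid-width, 66 mm above the bench, level with the lid's top face when shut. The lid is a plate 104 long x 90 wide x 4 mm thick reaching from here to the front; its outer face passes through this point. The opening spring gives about 2 N at the press point, passing the latch takes 3 to 6 N; at the stop the force rises sharply (8 N is ample).
- vial_box_press (a point): Point on the top face of the vial box's lid, 80 mm from the hinge axis, mid-width, where to press (three thin dark grooves); moves with the lid. The box's front wall stands 26 mm in front of it, 2 mm higher than the shut lid.
- vial_box_floor (a point): Middle of the floor of the vial box's open-topped well, 5 mm above the bench, 68.5 mm in front of the hinge axis; does not move with the lid. The well is 75 mm deep (along the box's x) and 92 mm wide (along its y), clear round this point.
- slide_case: White box of the same outer form and lid as the vial box, but with an oblong steel plate (64 x 22 mm) on its front wall and on its lid; its well is filled with a grey slide comb, so no vial fits. Fixed. Origin and axes as for vial_box. The two boxes may stand either way round.
- slide_case_lid (a joint): Lid angle of the slide case in rad, same lid and latch as vial_box_lid, same values; at the start it stands sprung open (1.4).
- slide_case_hinge (a point): As vial_box_hinge, for the slide case.
- slide_case_press (a point): As vial_box_press, for the slide case.
- vial: Small round glass reagent vial with a white crimped cap, 24 mm across, 48 mm high (grip its body, 5 to 38 mm above its underside), standing upright; origin at the centre of its underside. Its own x axis points to the tester, its -x axis to the flat green tray; along its own y both sides are free for fingers.
- tester: Small white reader with two windows, 52 x 78 x 18 mm, loose; origin at the centre of its underside; its 52 mm run along its x. About 14 mm from the vial on the other side, long side towards it.
- dropper: Amber dropper bottle with black cap, 30 mm across, 92 mm high, loose; origin under its centre.
- carton: Small white and green test-kit carton, 51 x 93 x 84 mm, loose; origin under its centre.
- meter: Black pocket meter lying flat, 59 x 146 x 21 mm, loose, long along its y; origin under its centre.
- microscope_a: Microscope, fixed, standing between the boxes and the vial, about 0.4 m high, base from about x = 0.48 to 0.75 and y = -0.23 to -0.04; its cable runs forward from it over the bench. Go from one side to the other in front of it (x below 0.38).
- flat_box: Flat dark green slide tray with its lid closed, 100 x 114 x 26 mm, loose; origin at the centre of its underside; its 100 mm run along its x. Lies about 14 mm from the vial, on the vial's own -x side, long side towards it.
There are look-alikes about, which are no part of the job. What is shaped like the vial but blue is not meant.

How it is judged:
By the outcome, as a careful person would: the job done as asked, in the order asked, and still so for the second after the job is handed in, with the robot touching nothing.
It also fails if it takes over 72 s, if anything falls off the work surface, if the arm or the gripper's body presses on something with over 40 N, if the wrist force passes 120 N, or if a joint passes its speed limit or range.

## Working session

There is one attempt and no reset: what is moved stays moved. The work goes in short steps, each a Python script; the robot and the scene stay as the last script left them, time stands still between calls to the robot, and variables do not carry over. Pictures are saved under pics/ and viewed, at most 10 in all, crops included, and the job is handed in when it is done.

```bash
mkdir -p pics; ls
cat > h.py <<'E'
import numpy as np, cv2
from scipy.spatial.transform import Rotation as R
from cell import manip, inverse_kinematics, cams, order
def cap(n):
    s=manip.state(); c=cams.capture(n)
    if n=="wrist":
        T=np.eye(4); T[:3,:3]=R.from_rotvec(s["tcp_rot"]).as_matrix(); T[:3,3]=s["tool_pos"]; T=T@np.array(c["T_tool_cam"])
    else:
        T=np.eye(4); o=np.array(c["orientation"]); T[:3,:3]=o if o.shape==(3,3) else R.from_rotvec(o).as_matrix(); T[:3,3]=c["position"]
    c["T"]=T; return c
def ray(c,u,v):
    d=c["T"][:3,:3]@np.linalg.inv(c["intrinsics"])@np.array([u,v,1.]); return c["T"][:3,3],d
def onz(c,u,v,z):
    o,d=ray(c,u,v); return o+d*(z-o[2])/d[2]
def cloud(c):
    z=c["z_map"]; h,w=z.shape; u,v=np.meshgrid(np.arange(w),np.arange(h))
    p=np.stack([u,v,np.ones_like(u)],-1).astype(float)@np.linalg.inv(c["intrinsics"]).T*z[...,None]
    return p@c["T"][:3,:3].T+c["T"][:3,3]
E
python3 - <<'E'
from h import *
for n in("scene","top"):
    c=cap(n); print(n,np.array(c["orientation"]).round(3),c["position"],c["T"][:3,2],np.array(c["intrinsics"])[0])
    cv2.imwrite(f"pics/{n}0.png",cv2.resize(c["image"],(800,600),interpolation=cv2.INTER_CUBIC)); np.savez(f"{n}.npz",image=c["image"],z_map=c["z_map"],intrinsics=c["intrinsics"],T=c["T"])
print(manip.state())
E
```

```text
pics
scene [-2.106  0.548 -0.262] [ 0.01980624 -1.05091699  0.87226353] [ 0.3850894   0.73418852 -0.55917204] [477.93934829   0.         258.08520589]
top [-2.195  2.135 -0.155] [0.40389636 0.02246039 1.35399195] [ 0.12453459 -0.01661542 -0.99207614] [351.27133903   0.         262.65459423]
{'clock': 0.1, 'joint_pos': array([ 1.30408869e+00,  2.64686951e-01,  1.60523923e+00, -1.23157159e-05,
        1.27372041e+00, -3.68954387e-02]), 'joint_velocities': array([-0.00086925, -0.00184077, -0.00403987,  0.00026232,  0.0006681 ,
       -0.00184983]), 'tau': array([ 1.81592640e-05, -5.03623366e+01, -3.58070254e+01,  7.31373788e-02,
        2.35034991e-02, -6.85053737e-05]), 'tool_pos': array([0.15359215, 0.65662371, 0.2375054 ]), 'tcp_rot': array([-0.36015419, -3.12057765,  0.00319171]), 'contact_force': array([ 0.31848146,  0.56631732, -1.60295008]), 'moment': array([-1.75190962e-03, -5.75359126e-05,  1.42792360e-02]), 'grasp_force': 0.0, 'gripper_width': 0.08801540559632459}
```

View pics/top0.png

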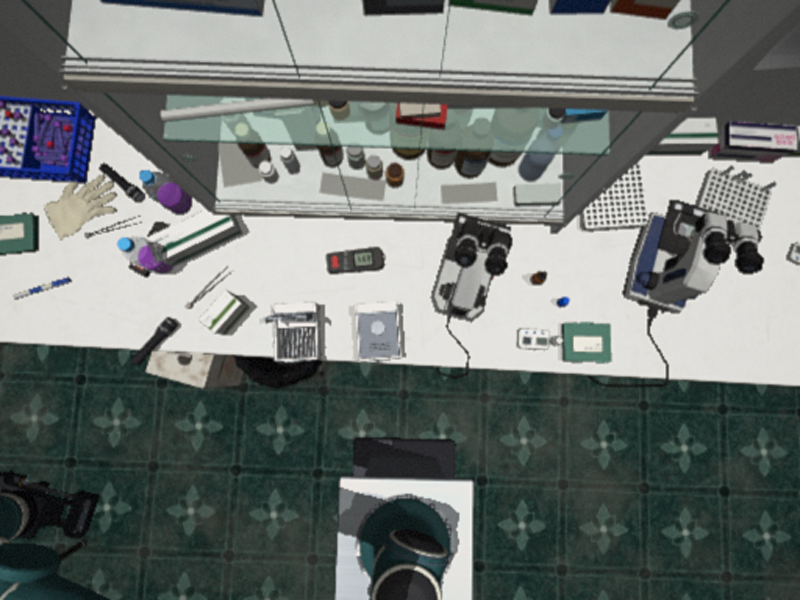

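View pics/scene0.png

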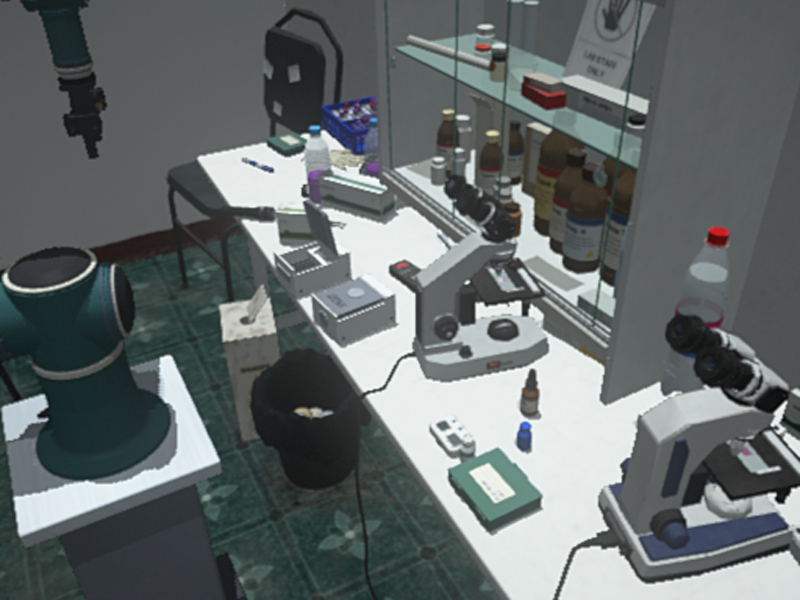

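The top view shows the open slide case at (297,332), the shut vial box with its round plate at (378,332), and the vial at (556,341) between the tester (535,338) and the green tray (586,342). A blue look-alike is at (563,301).

Run:
```python
from h import *
c=dict(np.load("top.npz")); s=1/1.5625
for n,u,v,z in [("vial",556,341,.045),("tray",586,342,.026),("tester",533,338,.018),("blue",563,301,.045),("vbox FL",356,359,.068),("vbox FR",401,359,.068),("vbox BL",357,304,.068),("vbox BR",400,304,.068),("plate",377,327,.066),("scase FL",275,359,.068),("scase FR",319,359,.068),("scase BR",318,304,.068),("meter",356,260,.02),("bench edge",470,370,0),("dropper",538,278,.09),("cable",452,320,0),("cable",466,375,0),("shelf",480,220,.0)]:
    p=onz(c,u*s,v*s,z); P=cloud(c)[int(v*s),int(u*s)]; print(n,p.round(3),P.round(3))
h=cloud(c)[...,2]; P=cloud(c)
m=(P[...,0]>0.6)&(P[...,0]<1.0)&(abs(P[...,1])<.4)
print("cabinet minx z>.3:",np.percentile(P[m&(h>.3)][:,0],1), )
```

```text
vial [ 0.488 -0.351  0.045] [ 0.488 -0.347  0.047]
tray [ 0.489 -0.429  0.026] [ 0.492 -0.43   0.025]
tester [ 0.495 -0.302  0.018] [ 0.497 -0.302  0.016]
blue [ 0.585 -0.368  0.045] [ 0.587 -0.367  0.047]
vbox FL [0.432 0.124 0.068] [ 0.436  0.133 -0.003]
vbox FR [0.434 0.019 0.068] [0.438 0.022 0.021]
vbox BL [0.561 0.127 0.068] [ 0.571  0.134 -0.004]
vbox BR [0.563 0.025 0.068] [ 0.575  0.026 -0.006]
plate [0.508 0.078 0.066] [0.508 0.079 0.07 ]
scase FL [0.427 0.312 0.068] [0.429 0.315 0.055]
scase FR [0.429 0.21  0.068] [0.433 0.217 0.027]
scase BR [0.558 0.218 0.068] [ 0.569  0.232 -0.005]
meter [0.676 0.137 0.02 ] [0.678 0.141 0.016]
bench edge [ 0.414 -0.151  0.   ] [ 0.423 -0.238 -0.719]
dropper [ 0.631 -0.296  0.09 ] [ 0.639 -0.301  0.069]
cable [ 0.536 -0.104  0.   ] [ 0.539 -0.103  0.001]
cable [ 0.401 -0.141  0.   ] [ 0.401 -0.141 -0.007]
shelf [ 0.793 -0.171  0.   ] [ 0.751 -0.148  0.157]
cabinet minx z>.3: 0.6465840043645165
```

```bash
cat >> h.py <<'E'
def down(a):  # tool z down, tool y along world angle a
    y=np.array([np.cos(a),np.sin(a),0]); z=np.array([0,0,-1.]); x=np.cross(y,z)
    return R.from_matrix(np.stack([x,y,z],1)).as_rotvec()
def best(p,a):
    q0=manip.state()["joint_pos"]; r=[]
    for b in(a,a+np.pi):
        q=inverse_kinematics(np.array(p),down(b))
        if q is not None: r.append((abs(q-q0).max(),b))
    return down(min(r)[1])
def st(t=""):
    s=manip.state(); print(t,round(s["clock"],2),s["tool_pos"].round(4),"F",s["contact_force"].round(1),"w",round(s["gripper_width"],4),"g",round(s["grasp_force"],1))
def save(c,n): cv2.imwrite(f"pics/{n}.png",c["image"]); np.savez(n+".npz",image=c["image"],z_map=c["z_map"],intrinsics=c["intrinsics"],T=c["T"])
E
python3 - <<'E'
from h import *
manip.set_gripper(0.0)
p=[.44,.16,.36]; manip.move_pose(p,best(p,np.pi/2)); st()
c=cap("wrist"); save(c,"w1"); print(np.array(c["T_tool_cam"]).round(3),c["T"].round(3),np.array(c["intrinsics"]).round(0))
E
```

```text
3.51 [0.4399 0.1606 0.3598] F [0.1 0.3 0.5] w 0.0005 g 0.0
[[-0.001 -0.95  -0.314  0.082]
 [ 1.    -0.001 -0.001  0.001]
 [ 0.    -0.314  0.95  -0.147]
 [ 0.     0.     0.     1.   ]] [[-0.     0.95   0.313  0.358]
 [ 1.     0.    -0.     0.162]
 [-0.     0.313 -0.95   0.507]
 [ 0.     0.     0.     1.   ]] [[307.   0. 256.]
 [  0. 307. 190.]
 [  0.   0.   1.]]
```

View pics/w1.png

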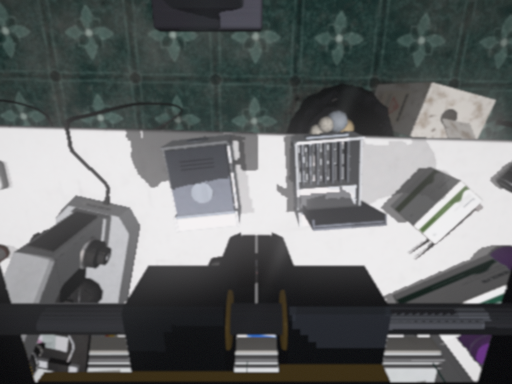

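The wrist view shows the vial box (round plate at 202,192, shut) and the slide case (open, lid edge at 340,217); the gripper's long side lies along its closing line.

```bash
python3 - <<'E'
from h import *
def rect(c,y0,y1,zl,zh):
    P=cloud(c); m=(c["z_map"]>0)&(P[...,0]>.38)&(P[...,0]<.62)&(P[...,1]>y0)&(P[...,1]<y1)&(P[...,2]>zl)&(P[...,2]<zh)
    k=cv2.morphologyEx(m.astype(np.uint8),cv2.MORPH_OPEN,np.ones((3,3))); n,l,s,_=cv2.connectedComponentsWithStats(k)
    i=1+np.argmax(s[1:,4]); q=P[l==i][:,:2].astype(np.float32)*1000
    r=cv2.minAreaRect(q); return np.round(r[0],1),np.round(r[1],1),round(r[2],2),cv2.boxPoints(r).round(0).tolist(),len(q),np.median(P[l==i][:,2]).round(4)
for n in("w1","top"):
    c=dict(np.load(n+".npz"))
    print(n,"v",rect(c,-.01,.165,.05,.08)); print(n,"s",rect(c,.17,.36,.045,.08))
c=dict(np.load("w1.npz")); P=cloud(c)
# round plate by ray
hsv=cv2.cvtColor(c["image"],cv2.COLOR_BGR2HSV)
print("plate",onz(c,202,192,.066)); 
print("v corners front",onz(c,165,149,.068),onz(c,229,141,.068)," scase front",onz(c,296,140,.068),onz(c,361,137,.068))
print("lid top edge pts",P[226,310].round(3),P[222,384].round(3),P[211,302].round(3),P[207,368].round(3))
E
python3 -c "
import cv2;i=cv2.imread('pics/w1.png')[125:240,150:400];cv2.imwrite('pics/w1c.png',cv2.resize(i,None,fx=3.2,fy=3.2,interpolation=cv2.INTER_CUBIC))"
```

```text
w1 v (array([497.9,  77.7]), array([136.2, 100. ]), 6.16, [[425.0, 120.0], [436.0, 21.0], [571.0, 35.0], [560.0, 135.0]], 5576, np.float64(0.0677))
w1 s (array([491.2, 271.9]), array([136.5, 100.2]), 4.75, [[419.0, 316.0], [427.0, 216.0], [563.0, 228.0], [555.0, 327.0]], 2229, np.float64(0.0485))
top v (array([499.1,  77.1]), array([134.5,  99.7]), 5.71, [[427.0, 120.0], [437.0, 21.0], [571.0, 34.0], [561.0, 133.0]], 932, np.float64(0.0662))
top s (array([546.6, 274. ]), array([26.4, 97.7]), 4.74, [[529.0, 322.0], [537.0, 224.0], [564.0, 226.0], [556.0, 324.0]], 179, np.float64(0.0676))
plate [0.5064822  0.07973749 0.066     ]
v corners front [0.44033572 0.03029652 0.068     ] [0.42877697 0.12300817 0.068     ]  scase front [0.42733558 0.21887675 0.068     ] [0.42305207 0.3113789  0.068     ]
lid top edge pts [0.522 0.23  0.155] [0.511 0.317 0.166] [0.531 0.23  0.081] [0.513 0.317 0.111]
```

View pics/w1c.png

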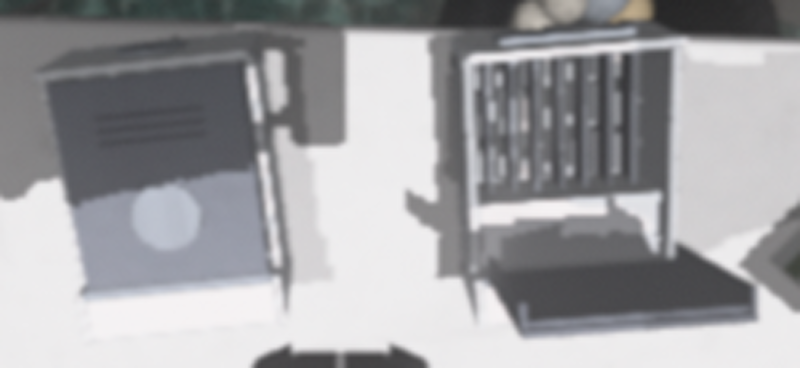

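```bash
cat >> h.py <<'E'
class Box:
    def __init__(s,c,yaw):
        s.a=np.radians(yaw); s.ux=np.array([np.cos(s.a),np.sin(s.a),0]); s.c=np.array([*c,0.])
        s.hinge=s.c+.0425*s.ux+[0,0,.066]; s.floor=s.c-.026*s.ux+[0,0,.005]
    def rz(s,r,h): return s.hinge-r*s.ux+[0,0,h]   # r ahead of hinge, h above it
V=Box((.4983,.0775),6.0); S=Box((.4912,.2718),4.8)
def press(b):  # from just above shut lid: step down till stop
    f0=manip.state()["contact_force"][2]; h=manip.state()["tool_pos"][2]-.066; pk=[]
    while h>-.014:
        h-=.001; manip.move_linear(b.rz(.08,h),rate=.025)
        f=manip.state()["contact_force"][2]-f0; pk.append(round(f,1))
        if f>8: break
    print("press h",round(h,4),pk); manip.move_linear(b.rz(.08,.012),rate=.03)
def close(b):
    p=b.rz(-.035,.19); rot=best(p,b.a+np.pi/2); manip.move_pose(p,rot); st("behind")
    manip.move_linear(b.rz(-.032,.06),rate=.12); st("down")
    th=np.linspace(1.4,.1,9); r=np.linspace(.062,.088,9)
    for i,(t,q) in enumerate(zip(th,r)):
        manip.move_linear(b.rz(q*np.cos(t)-.009,q*np.sin(t)),rate=.08)
        if i in(0,4,8): st(f"th{t:.2f}")
    press(b); st("end"); manip.move_linear(b.rz(.08,.12),rate=.15)
E
python3 - <<'E'
from h import *
close(S)
c=cap("wrist"); save(c,"w2")
E
```

```text
behind 4.38 [0.5682 0.2783 0.2564] F [0.8 0.6 0.4] w 0.0005 g 0.0
down 5.62 [0.5662 0.2784 0.1271] F [0.6 0.7 0.6] w 0.0001 g 0.0
th1.40 6.18 [0.5324 0.2753 0.1277] F [ 2.6 -0.7  0.4] w 0.0 g 0.8
th0.75 7.37 [0.4868 0.2713 0.1166] F [ 1.  -0.6  1.2] w 0.0004 g 0.7
th0.10 8.65 [0.454  0.2684 0.0738] F [-1.9 -0.6  1.4] w 0.0004 g 0.7
press h -0.0072 [np.float64(-0.1), np.float64(-0.1), np.float64(-0.5), np.float64(-0.1), np.float64(0.0), np.float64(1.4), np.float64(0.5), np.float64(-0.3), np.float64(1.0), np.float64(-0.1), np.float64(0.9), np.float64(0.5), np.float64(1.6), np.float64(5.7), np.float64(12.7)]
end 13.19 [0.4536 0.2685 0.0778] F [ 0.3 -0.9 -0.7] w 0.0007 g 0.0
```

View pics/w2.png

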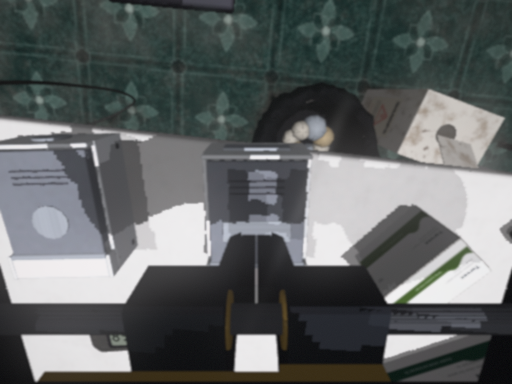

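The slide case (grooves at 258,183) now lies shut. Next, opening the vial box.

Run:
```python
from h import *
p=V.rz(.08,.08); manip.move_pose(p,best(p,V.a+np.pi/2)); manip.move_linear(V.rz(.08,.003),rate=.1)
press(V); st(); manip.move_linear(V.rz(.08,.15),rate=.15); st()
p=np.array([.40,-.0,.28]);manip.move_pose(p,best(p,np.pi/2))
p=np.array([.40,-.345,.28]);manip.move_pose(p,best(p,np.pi/2)); st()
c=cap("wrist"); save(c,"w3"); save(cap("top"),"top2")
a=cv2.imread("pics/w3.png");b=cv2.resize(cv2.imread("pics/top2.png")[170:250,150:400],None,fx=2.048,fy=2.048)
cv2.imwrite("pics/m3.png",np.vstack([a,b]))
```

```text
press h -0.0065 [np.float64(1.1), np.float64(0.5), np.float64(0.2), np.float64(2.5), np.float64(2.0), np.float64(2.3), np.float64(1.8), np.float64(1.6), np.float64(4.1), np.float64(9.9)]
 19.11 [0.4607 0.0735 0.0779] F [-0.2  0.6  1.8] w 0.0004 g 0.7
 20.18 [0.4602 0.0735 0.2148] F [-0.6  0.3  0.6] w 0.0003 g 0.0
 22.01 [ 0.4005 -0.3439  0.2794] F [-0.2 -0.5 -1. ] w 0.0005 g 0.0
```

View pics/m3.png

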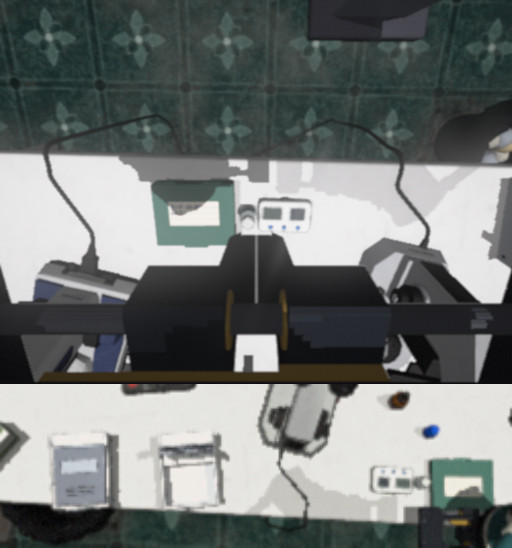

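The vial box is open, the slide case is shut, and the vial's cap shows at (247,213) between the tray (195,213) and the tester (285,215).

Run:
```python
from h import *
c=dict(np.load("w3.npz")); P=cloud(c)
def comp(m):
    n,l,s,_=cv2.connectedComponentsWithStats(m.astype(np.uint8)); i=1+np.argmax(s[1:,4]); return l==i
w=np.zeros(P.shape[:2],bool); w[175:262,145:318]=1
hsv=cv2.cvtColor(c["image"],cv2.COLOR_BGR2HSV)
u,v=np.meshgrid(np.arange(512),np.arange(384))
for n,m in [("vialtop",w&(u>230)&(u<262)&(v<236)&(P[...,2]>.04)&(P[...,2]<.06)),("tester",w&(u>258)&(P[...,2]>.012)&(P[...,2]<.03)),("tray",w&(u<240)&(P[...,2]>.016)&(P[...,2]<.036))]:
    k=comp(m); q=P[k][:,:2].astype(np.float32)*1000; print(n,k.sum(),cv2.minAreaRect(q),cv2.minEnclosingCircle(q),q.mean(0),np.median(P[k][:,2]))
print(onz(c,247.5,212,.048))
i=c["image"][180:262,140:320];cv2.imwrite('pics/w3c.png',cv2.resize(i,None,fx=4.4,fy=4.4,interpolation=cv2.INTER_CUBIC))
```

```text
vialtop 149 ((490.0977478027344, -354.63214111328125), (18.019519805908203, 16.36831283569336), 0.8313872218132019) ((489.9838562011719, -354.3506774902344), 9.164297103881836) [ 488.55548 -354.48206] 0.048848651372882246
tester 1606 ((493.7525329589844, -301.60333251953125), (74.90080261230469, 49.77505874633789), 87.53546142578125) ((494.2646484375, -302.5639953613281), 42.143394470214844) [ 492.18253 -302.05206] 0.01884165732169396
tray 5100 ((488.5552673339844, -430.9797668457031), (100.45272064208984, 114.24444580078125), 0.2878614068031311) ((487.9847717285156, -431.3444519042969), 72.42266082763672) [ 485.0696  -431.36255] 0.027524703684088186
[ 0.47421778 -0.35379621  0.048     ]
```

View pics/w3c.png

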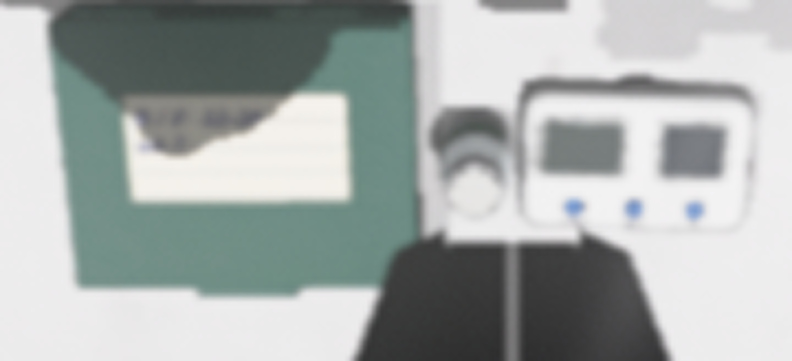

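Run:
```python
from h import *
g=np.array([.4895,-.354,.011]); up=g+[0,0,.12]
manip.set_gripper(.06,force=15)
rot=down(np.pi) if inverse_kinematics(up,down(np.pi)) is not None else down(0)
print(rot,inverse_kinematics(up,rot))
manip.move_pose(up,rot); manip.move_linear(g,rate=.08); st("at")
manip.set_gripper(0.0,force=15); st("grip")
manip.move_linear(g+[0,0,.2],rate=.12); st("lift")
p=np.array([.385,-.345,.25]); manip.move_pose(p,best(p,np.pi/2)); st("front")
c=cap("wrist"); save(c,"w4")
```

```text
[ 2.22144147 -2.22144147 -0.        ] [-0.66734937  0.21969383  1.86636273  0.          1.0555361   2.47424328]
at 28.71 [ 0.49   -0.3544  0.0117] F [-0.1 -0.4  1.2] w 0.06 g 0.0
grip 29.37 [ 0.4896 -0.354   0.0111] F [-0.1  0.7  0.6] w 0.0223 g 15.0
lift 31.18 [ 0.4891 -0.3537  0.2099] F [ 0.9 -0.2  0. ] w 0.022 g 15.0
front 32.67 [ 0.3851 -0.345   0.2498] F [ 0.   0.2 -0.3] w 0.0225 g 15.0
```

View pics/w4.png

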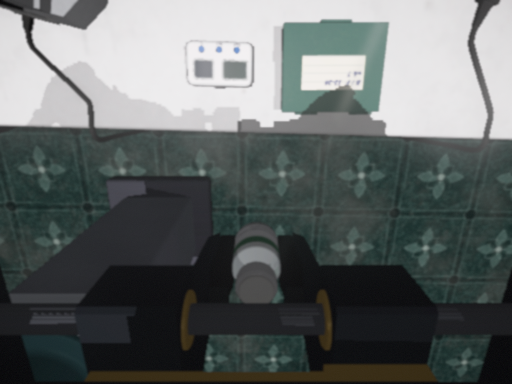

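The vial is held upright at (257,265), and the tray and tester have not moved. I'll turn the camera away from the lid side, then place.

Run:
```python
from h import *
a=V.a+np.pi/2; rot=down(np.pi/2)
p=np.array([.385,-.345,.25]); print(inverse_kinematics(p,rot)); manip.move_pose(p,rot)
manip.move_linear([.39,0,.25],rate=.2)
f=V.floor-.008*V.ux
manip.move_pose([f[0],f[1],.25],down(a)); st("above")
manip.move_linear([f[0],f[1],.03],rate=.1); st("in")
f0=manip.state()["contact_force"][2]; z=.022
while z>.011:
    manip.move_linear([f[0],f[1],z],rate=.03)
    if manip.state()["contact_force"][2]-f0>3: break
    z-=.0015
st("touch")
manip.set_gripper(.04); manip.move_linear([f[0],f[1],.25],rate=.15); st("up")
c=cap("wrist"); save(c,"w5")
manip.set_gripper(0.)
```

```text
[-0.77884302 -0.04445988  1.92333133  0.          1.2627212  -2.34963934]
above 37.75 [0.4647 0.0739 0.2495] F [ 0.2 -0.1  0.2] w 0.0222 g 15.0
in 40.1 [0.465  0.074  0.0305] F [-0.1 -0.4 -0. ] w 0.0223 g 15.0
touch 41.77 [0.4649 0.074  0.0157] F [-3.6  0.3 11. ] w 0.0219 g 15.0
up 43.93 [0.4639 0.0739 0.2489] F [-0.6  0.2 -0.9] w 0.0403 g 0.0
```

View pics/w5.png

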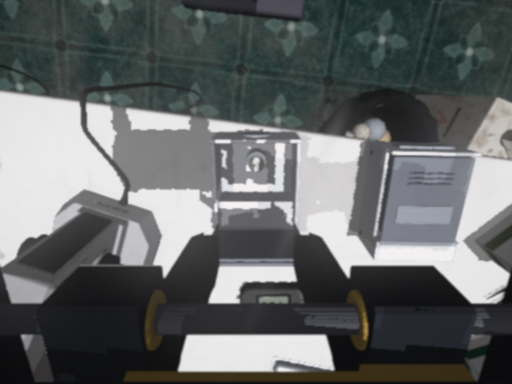

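The vial stands upright in the well at (256,160). Now closing the lid.

Run:
```python
from h import *
close(V)
p=np.array([.40,.17,.36]);manip.move_pose(p,best(p,np.pi/2)); st()
save(cap("wrist"),"w6"); save(cap("scene"),"s6")
a=cv2.imread("pics/w6.png")[100:300,80:480]; b=cv2.imread("pics/s6.png")[100:384,150:400]
cv2.imwrite("pics/m6.png",np.hstack([cv2.resize(a,(500,250)),cv2.resize(b,(290,250))]))
for b in(V,S):
    P=cloud(dict(np.load("w6.npz"))); m=np.hypot(*(P[...,:2]-b.rz(.08,0)[:2]).transpose(2,0,1))<.012
    print("lid z",np.median(P[m][:,2]))
```

```text
behind 45.21 [0.5755 0.0856 0.2553] F [-0.5  0.5  0.4] w 0.0008 g 0.0
down 46.44 [0.5732 0.0854 0.127 ] F [0.4 0.6 0.8] w 0.0009 g 0.0
th1.40 47.01 [0.5396 0.0819 0.1278] F [ 1.7  0.9 -0.3] w 0.0007 g 0.8
th0.75 48.19 [0.4941 0.0771 0.1167] F [0.3 0.1 1.6] w 0.0005 g 0.7
th0.10 49.48 [0.4612 0.0736 0.0738] F [-0.3 -0.2  1.5] w 0.0004 g 0.7
press h -0.0072 [np.float64(-0.4), np.float64(0.3), np.float64(-0.1), np.float64(-0.1), np.float64(0.0), np.float64(0.1), np.float64(-0.4), np.float64(0.0), np.float64(0.6), np.float64(0.9), np.float64(0.4), np.float64(0.0), np.float64(1.5), np.float64(7.2), np.float64(12.3)]
end 54.02 [0.4608 0.0736 0.0778] F [ 0.4 -0.8  0.3] w 0.0002 g 0.0
 55.73 [0.3996 0.1695 0.358 ] F [ 0.9  0.3 -1. ] w 0.0003 g 0.0
lid z 0.06742968401462884
lid z 0.06717240153146425
```

View pics/m6.png

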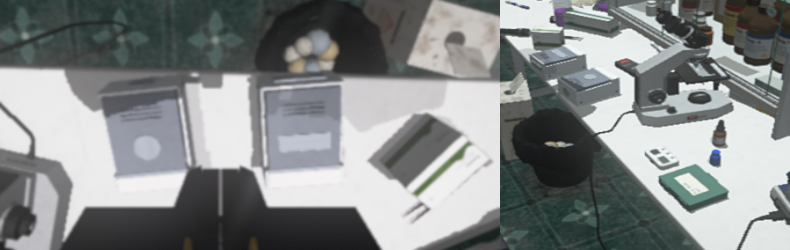

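Both lids are shut (round plate at 147,148, oblong plate at 305,142), and the tray, tester, blue vial and dropper look undisturbed.

```bash
python3 -c "
from h import *
print(order.close_job()); st()"
```

```text
the job is handed in; nothing more can be done
None
the job is handed in; nothing more can be done
```

The vial was standing upright in the round-plate box when I closed it; both lids are shut, nothing else looked moved, and the job was handed in at about 56 s, though no verdict came back.

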